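Mount an abrasive wheel on a spindle stand

TASK

Mount the abrasive wheel on the spindle stand: put the bare metal spacer ring on the post first, then the terracotta-coloured wheel, then the blue clamp cap, letting go of each one before the next. The spring-loaded brass key on the post must drop into the cross slot hidden under the cap, so press the cap down lightly and turn it until you feel the key go in, stop turning there without forcing it, and leave the cap sitting flat on the wheel. Do not disturb the tub, the sanding block or the tin lid.

Things in the scene. Friction and masses are not known exactly. Their poses are not given: they have to be found in the camera images.
- stand: fixed spindle stand, origin at the centre of its underside on the table, z up along the post axis. Green foot 100 x 100 x 12 mm; green collar 42 mm diameter, its top at z = 34 mm is the seat for the stack; steel post 24 mm diameter from the collar up to z = 72 mm, rim chamfered 1.5 mm. A spring-loaded brass key stands on the post's top
- key_top (a point): centre of the key's top when up, 79 mm above the stand's underside. Key: bar 22 mm long, 6 wide, 7 high, centred on the axis. It sinks straight down on a spring (3 N to start, then 1 N per mm, 6.8 mm travel). It cannot be turned; its angle differs every time, is not given, and is unrelated to the yaw of the stand or of this point. Over 25 N of the cap on key, stand or wheel is forcing
- spacer_mid (a point): centre (half-way up) of the loose bare aluminium spacer ring: outside diameter 50 mm, bore 27 mm, 10 mm thick, lying flat, z = its axis, 60 g. Goes on the post first: its centre is then 39 mm above the stand's underside
- wheel_mid (a point): centre (half-way up) of the loose terracotta-coloured abrasive wheel: outside diameter 60 mm, bore 27 mm, 16 mm thick, lying flat, z = its axis, about 80 g. Goes on top of the spacer: its centre is then 52 mm above the stand's underside, its top at 60 mm
- cap_mid (a point): centre (half-way up) of the loose blue clamp cap: a round cup standing mouth down, diameter 44 mm, 36 mm tall, about 120 g, fluted side to grip, z = its axis, x and y along the arms of its cross slot. On the post it first meets the key with its centre 83 mm above the stand's underside; seated flat on the wheel, key in slot, its centre is at 78 mm
- cap: the cap (origin at the centre of its mouth). Bore 26 mm, 14 mm deep; above it a cross slot, arms 8.2 mm wide, 7 mm deep, as long as the bore is wide; takes the key in four positions a quarter turn apart, within about 0.1 rad. If the key is not in, the cap can be pressed the last 5 mm down on the spring (3 to 8 N) but rises again when let go. When the key goes in, the spring's push vanishes
- tub: bystander: small white tub with a red lid, 60 x 55 x 54 mm, origin at the centre of its underside
- block: bystander: cork sanding block wrapped in grey paper, 47 x 85 x 26 mm, origin at the centre of its underside, long side along y
- tin: bystander: round tin lid with trimmings, 76 mm diameter, 9 mm high, origin at the centre of its underside
- spacer: the spacer ring as a whole (origin at the centre of its underside)
- wheel: the wheel as a whole (origin at the centre of its underside)
Things that resemble listed ones, but are neither listed nor needed, are in the scene too. Of the things that look like the spacer, take the one that is farthest to the robot's left at the start.

How it is judged:
By the outcome, as a careful person would: the job done as asked, in the order asked, and still so for the second after the job is handed in, with the robot touching nothing.
It also fails if it takes over 72 s, if anything falls off the work surface, if the arm or the gripper's body presses on something with over 40 N, if the wrist force passes 120 N, or if a joint passes its speed limit or range.

ROBOT

A 6-joint arm with a two-finger parallel gripper is mounted at the origin on a cart in front of the work surface, level with it; the furniture and walls round the work are solid. World frame = base frame: x ahead of the robot, y to its left, z up, the work surface at z = 0. Lengths are in m, angles in degrees, forces in N, time in s.
With the tool pointing down it reaches from about 0.325 to 0.9 m from the base axis. Payload 6.1 kg.
Tool frame: the origin (TCP) lies on the centre line of the jaws, within the pads' length; the fingertips stand 19 mm ahead of it and the grasp point (between the pads) is the TCP (ctrl.finger_overhang is the distance from the TCP to the fingertips, in m); z points along the fingers, y is the line along which they close (so a half turn about z gives the same grasp; the last joint's range is limited). The gripper opens to 87 mm and grips with 3 to 60 N. Pads are 19 mm wide; open, the fingers measure 117 mm over their backs; the gripper's body (75 mm by 190 mm) begins 51 mm behind the grasp point.
Start: joints at [67.947, 12.628, 87.462, -0, 79.91, -7.225], TCP at [0.16, 0.604, 0.242] pointing down, gripper open.
Joint ranges: [-170.65, 170.65], [-52.31, 119.04], [5.05, 147.46], [-71.25, 251.25], [11.57, 151.72], [-153.62, 153.62]. Speed limits (degrees/s): [147.25, 147.25, 172.46, 180, 180, 180].

INTERFACE

Orientations are given as a 3x3 rotation matrix whose columns are the frame's x, y, z axes.
In Python, from station import ctrl gives the robot as it stands. The module is installed in compiled form; this text tells all that it offers.
- The arm moves only by the tool arm_command, never from a script. Its argument "steps" is a list that holds one entry, the list of rows, each a list of 7 numbers: the shift along the tool's x, y, z normalised to -1 to 1, where 1 is 0.12 m, then the turn, a rotation vector about the tool's x, y, z normalised to -1 to 1, where 1 is 60 degrees, then the gripper's target within -1 to 1 (shut at 1, half-way at 0, fully open at -1). A call has exactly 5 rows; each row is the pose to reach, as a shift and turn from the pose commanded when the call began, along the tool's axes at that moment; what a row does not reach only later rows make up. A row lasts 1/10 s, in which the tool goes at most 50 mm and 8.59 degrees, less where a joint would pass 70% of its speed; a pose out of reach is approached as far as the arm can. A call with a number of a shift or a turn outside -1 to 1 is refused whole. A call with a gripper value outside its range is refused whole. The fingers move at their own pace and stop on an object; "grip_force" is the grip in N (left out, the last holds). Time passes only in rows, so rows that repeat a pose let the fingers close, or fill a call up. It gives the time, the measured TCP pose, the force, the opening and the grip force at its end, in the units of the state.
- ctrl.state(): the state, without advancing time (a new reading comes with each control period).
- ctrl.snapshot(name): name is "side" or "top"; returns a dict with "pixels" (420x560x3 uint8, red, green, blue), "intrinsics" (3x3 intrinsics, pixels), "dist_coeffs" ([k1, k2, p1, p2, k3] as OpenCV has them; the pictures are not rectified), "view" (4x4, takes a point from world to camera coordinates). Camera axes: x right, y up, looking along -z (the intrinsics and any distortion apply to the point x, -y, -z); pixel columns grow to the right and rows downward; lengths in m; the calibration is good to about 2 mm. A picture is of the moment at which its call begins. There is no depth.
- ctrl.hand_in(): hands the job in; it is judged then, once.
Trained networks look in the newest picture that a camera, given by its name, has taken for a name from the list of things; names that differ only in an ending like _2 or _b are one class to them, and where a whole thing is asked for, a point or a joint stands for the part that bears it (a point fixed in the world has none). Each returns a list of dicts, best first, with "p" (0 to 1); they miss things now and then, are a little off and sometimes report something else, mostly with a low value. They report only what shows in the picture. A call takes as long as a camera call. They do not tell look-alikes from the thing itself.
- ctrl.find_in(camera, query): "location" ([x, y, z] in m, in world coordinates, good to about 4 mm: the middle of the surface that is visible of it).
The state is a dict: "clock": time; "joint_positions": joint angles; "dq": joint speeds; "tau": joint torques, N m; "eef_pos": TCP position; "eef_rot": TCP orientation; "wrist_force": force on the tool from outside, world axes, zero at the start; "torque": the same for the moment, N m; "width": opening from 0.0 (shut) to 1.0 (fully open); "finger_force": force on a finger pad.
Only numpy, scipy, OpenCV 4.12 (cv2) and the standard library are available. Lean on these libraries where they do the work, as an engineer would, in place of code of your own. Each camera call takes 0.05 s, during which the arm holds its last target. There are 200 camera calls.

## Working session

There is one attempt and no reset: what is moved stays moved. The work goes in short steps, Python scripts to look and compute and a tool call to move; the robot and the scene stay as the last step left them, time stands still between calls to the robot, and variables do not carry over. Pictures are saved under pics/ and viewed, at most 10 in all, crops included, and the job is handed in when it is done.

Besides the shell and the picture viewer there is one more tool, called after "Request:" as name([rows], argument=value, ...), one row to a line, values as JSON. arm_command: Moves the arm, as the interface text tells. Scaled input: -1 to 1 covers 0.12 m each way for a shift and 60 degrees each way for a turn. Its arguments: {"type":"object","properties":{"steps":{"type":"array","items":{"type":"array","items":{"type":"array","items":{"type":"number","minimum":-1,"maximum":1}}}},"grip_force":{"type":"number"}},"required":["steps"]}

```bash
mkdir -p pics
cat > h.py <<'E'
import numpy as np, cv2
from station import ctrl
def snap(cam,name=None):
    s=ctrl.snapshot(cam)
    if name: cv2.imwrite(f'pics/{name}.png',cv2.cvtColor(s['pixels'],cv2.COLOR_RGB2BGR))
    return s
F=np.diag([1.,-1,-1])
def proj(s,P):
    V=np.array(s['view']); P=np.atleast_2d(P); c=(P@V[:3,:3].T+V[:3,3])@F
    return cv2.projectPoints(c,np.zeros(3),np.zeros(3),np.array(s['intrinsics']),np.array(s['dist_coeffs']))[0][:,0]
def onplane(s,px,z):
    V=np.array(s['view']); u=cv2.undistortPoints(np.array(px,float).reshape(-1,1,2),np.array(s['intrinsics']),np.array(s['dist_coeffs']))[:,0]
    d=np.c_[u,np.ones(len(u))]@F@V[:3,:3]; o=-V[:3,:3].T@V[:3,3]
    return o+d*((z-o[2])/d[:,2:])
E
python3 - <<'E'
from h import *
np.set_printoptions(precision=4,suppress=True)
st=ctrl.state(); print(st['clock'],st['eef_pos'],np.array(st['eef_rot']),st['wrist_force'],st['width'],ctrl.finger_overhang)
S={c:snap(c,c+'0') for c in('top','side')}
for c in S:
    V=np.array(S[c]['view']);print(c,-V[:3,:3].T@V[:3,3])
    for q in['stand','key_top','spacer_mid','wheel_mid','cap_mid','tub','block','tin']:
        for r in ctrl.find_in(c,q):
            if r['p']>.2: print(c,q,round(r['p'],2),np.array(r['location']),proj(S[c],r['location'])[0].round())
E
```

```text
0.0 [0.1597 0.6037 0.2405] [[-0.9667  0.2559 -0.0007]
 [ 0.2559  0.9667 -0.0017]
 [ 0.0003 -0.0018 -1.    ]] [-0.1545 -0.669   0.0718] 1.0014621967191515 0.019
top [ 0.3681 -0.1012  1.1119]
top stand 0.87 [ 0.638  -0.1786  0.0127] [322. 197.]
top key_top 0.94 [ 0.6382 -0.1726  0.0137] [320. 196.]
top spacer_mid 0.76 [ 0.5122 -0.0859  0.0089] [279. 239.]
top spacer_mid 0.75 [0.4799 0.1427 0.0097] [189. 238.]
top spacer_mid 0.53 [0.4357 0.2301 0.0131] [152. 249.]
top wheel_mid 0.57 [0.4425 0.0129 0.0133] [236. 260.]
top cap_mid 0.68 [ 0.4462 -0.1949  0.0333] [319. 271.]
top tub 0.84 [0.66   0.0328 0.0573] [242. 172.]
top block 0.84 [ 0.5934 -0.4343  0.0237] [420. 228.]
top tin 0.81 [0.719  0.1889 0.0087] [190. 147.]
side [ 0.5252 -1.2335  0.7609]
side stand 0.64 [ 0.6429 -0.1929  0.0155] [299. 240.]
side key_top 0.77 [ 0.6407 -0.1941  0.013 ] [299. 241.]
side key_top 0.63 [0.7187 0.1929 0.0051] [309. 182.]
side spacer_mid 0.59 [ 0.5125 -0.0985  0.0076] [255. 227.]
side spacer_mid 0.53 [0.4366 0.23   0.0055] [234. 181.]
side spacer_mid 0.42 [0.4802 0.1367 0.0071] [246. 192.]
side wheel_mid 0.68 [ 0.4368 -0.0023  0.0157] [232. 210.]
side wheel_mid 0.26 [ 0.6435 -0.1941  0.0133] [300. 241.]
side cap_mid 0.74 [ 0.4532 -0.2134  0.0332] [235. 242.]
side cap_mid 0.7 [ 0.6414 -0.1934  0.0114] [299. 241.]
side tub 0.78 [0.6632 0.0131 0.0449] [299. 197.]
side block 0.81 [ 0.5968 -0.4558  0.0256] [292. 299.]
side block 0.36 [0.6605 0.0144 0.0427] [298. 198.]
side tin 0.71 [0.7197 0.1909 0.0038] [309. 183.]
```

View pics/top0.png

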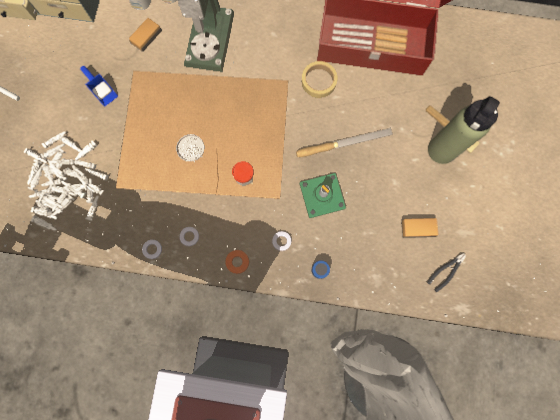

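View pics/side0.png

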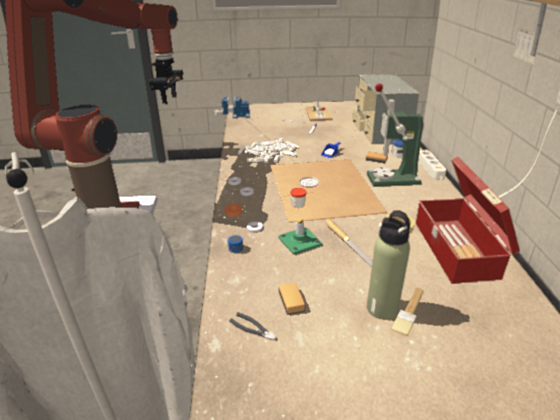

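The top picture shows three ring look-alikes: (152,249), (189,237) and (282,240). The one farthest to the robot's left (+y) is (152,249), at y≈0.23. The wheel is at (237,261), the cap at (321,270) and the stand at (322,196). The side picture agrees. I'll confirm the ring in one enlarged crop.

Run:
```python
from h import *
np.set_printoptions(precision=4,suppress=True)
s=snap('top'); im=cv2.cvtColor(s['pixels'],cv2.COLOR_RGB2BGR)
a=cv2.resize(im[215:285,135:335],None,fx=4,fy=4,interpolation=cv2.INTER_CUBIC)
b=cv2.resize(im[170:225,295:350],None,fx=5,fy=5,interpolation=cv2.INTER_CUBIC)
t=snap('side');it=cv2.cvtColor(t['pixels'],cv2.COLOR_RGB2BGR)
c=cv2.resize(it[205:260,220:325],(525,275),interpolation=cv2.INTER_CUBIC)
cv2.imwrite('pics/crop1.png',np.vstack([a,np.hstack([b,c])]))
# segmentation: stand green, cap blue, wheel terracotta
hsv=cv2.cvtColor(im,cv2.COLOR_BGR2HSV)
def blob(m,box,z,n):
    u0,v0,u1,v1=box; M=np.zeros_like(m); M[v0:v1,u0:u1]=m[v0:v1,u0:u1]
    k,l,st,ce=cv2.connectedComponentsWithStats(M); i=1+st[1:,4].argmax()
    cn=cv2.findContours((l==i).astype('u1'),cv2.RETR_EXTERNAL,cv2.CHAIN_APPROX_NONE)[0][0]
    e=cv2.fitEllipse(cn); P=onplane(s,[e[0]],z)[0]; r=cv2.minAreaRect(cn)
    print(n,st[i],e,P,r, onplane(s,[r[0]],z)[0]); return cn
H,S,V=cv2.split(hsv)
blob(((H>60)&(H<95)&(S>80)).astype('u1'),(295,168,352,225),.012,'stand')
blob(((H>98)&(H<125)&(S>110)).astype('u1'),(305,255,340,285),.036,'cap')
blob(((H<14)&(S>130)).astype('u1'),(220,245,255,278),.016,'wheel')
for b in [(138,236,166,263),(175,224,203,251)]:
    sub=hsv[b[1]:b[3],b[0]:b[2]]; 
    blob(((S<75)&(V>70)).astype('u1'),b,.010,'ring')
```

```text
stand [300 176  45  42 964] ((321.5659484863281, 196.13584899902344), (37.511680603027344, 41.61374282836914), 108.7068862915039) [ 0.6399 -0.1777  0.012 ] ((322.25726318359375, 194.9647216796875), (36.39484786987305, 37.48991394042969), 75.0685806274414) [ 0.6433 -0.179   0.012 ]
cap [313 261  17  17  97] ((320.5522766113281, 268.9938659667969), (15.75210189819336, 16.521034240722656), 15.783260345458984) [ 0.4508 -0.1982  0.036 ] ((321.0, 269.0), (16.0, 16.0), 90.0) [ 0.451  -0.1993  0.036 ]
wheel [226 250  23  24 339] ((236.7349395751953, 261.3476867675781), (22.43918800354004, 22.618667602539062), 33.73719024658203) [0.4388 0.0113 0.016 ] ((237.0, 261.5), (23.0, 22.0), 90.0) [0.4385 0.0106 0.016 ]
ring [138 236  28  27 601] ((151.5769805908203, 249.323486328125), (28.671730041503906, 31.209383010864258), 88.41444396972656) [0.4357 0.2318 0.01  ] ((151.5, 249.0), (26.0, 27.0), 90.0) [0.4365 0.2322 0.01  ]
ring [175 224  28  27 531] ((189.22157287597656, 237.74664306640625), (26.630435943603516, 30.25546646118164), 65.07974243164062) [0.4797 0.1426 0.01  ] ((188.5, 237.0), (26.0, 27.0), 90.0) [0.4813 0.1448 0.01  ]
```

View pics/crop1.png

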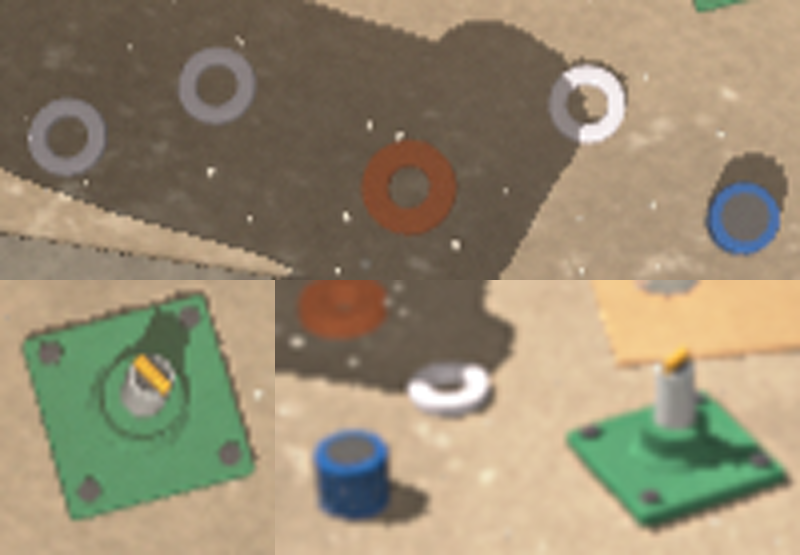

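The crop shows three matching rings. The leftmost, at about (151,249), fits "farthest to the robot's left". The stand's brass key shows at about (325,188) in the top view. Next I refine the stand, ring and key, then move.

```bash
cat >> h.py <<'E'
def seg(s,kind):
    hsv=cv2.cvtColor(s['pixels'],cv2.COLOR_RGB2HSV);H,S,V=cv2.split(hsv)
    return {'green':(H>60)&(H<95)&(S>80),'blue':(H>98)&(H<125)&(S>110),'red':(H<14)&(S>130),'brass':(H>15)&(H<28)&(S>150)&(V>150),'grey':(S<60)&(V>90)}[kind]
def cen(s,m,box):
    u0,v0,u1,v1=box; M=np.zeros(m.shape,'u1'); M[v0:v1,u0:u1]=m[v0:v1,u0:u1]
    k,l,st,ce=cv2.connectedComponentsWithStats(M); i=1+st[1:,4].argmax(); return (l==i).astype('u1'),ce[i],st[i]
def tri(s,a,t,b):
    A=[];
    for q,p in((s,a),(t,b)):
        P=onplane(q,[p,p],0)[0],onplane(q,[p],.1)[0]; d=P[0]-P[1]; d/=np.linalg.norm(d); A.append((P[0],np.eye(3)-np.outer(d,d)))
    return np.linalg.solve(A[0][1]+A[1][1],A[0][1]@A[0][0]+A[1][1]@A[1][0])
E
python3 - <<'E'
from h import *
np.set_printoptions(precision=4,suppress=True)
s=snap('top');t=snap('side')
m,c,st=cen(s,seg(s,'brass'),(315,178,335,200));m2,c2,st2=cen(t,seg(t,'brass'),(290,205,312,230))
print('key',c,st,c2,st2,tri(s,c,t,c2),onplane(s,[c],.078),onplane(t,[c2],.077))
y,x=np.nonzero(m);W=onplane(s,np.c_[x,y],.079)[:,:2];w=np.linalg.eigh(np.cov(W.T));print('key ang',np.degrees(np.arctan2(w[1][1,1],w[1][0,1])),w[0])
def foot(q,box,n):
    m,_,_=cen(q,seg(q,'green'),box);cn=cv2.findContours(m,cv2.RETR_EXTERNAL,cv2.CHAIN_APPROX_NONE)[0]
    cn=max(cn,key=len)[:,0].astype(float);W=onplane(q,cn,.012)[:,:2]
    r=cv2.minAreaRect((W*1000).astype('f4'));print(n,r)
foot(s,(295,168,352,225),'foot top');foot(t,(270,222,330,265),'foot side')
m,c,st=cen(s,seg(s,'grey'),(140,238,163,261));print('ring',c,st,onplane(s,[c],.01))
# ring: local contrast
g=cv2.cvtColor(s['pixels'],cv2.COLOR_RGB2GRAY).astype(float);R=s['pixels'].astype(int)
for n,b in(('A',(139,237,164,262)),('B',(177,225,202,250))):
    d=(R[...,2]-R[...,0])>-8; mm,c,st=cen(s,d,b); cn=max(cv2.findContours(mm,0,1)[0],key=len); print(n,st,cv2.minEnclosingCircle(cn),onplane(s,[cv2.minEnclosingCircle(cn)[0]],.010))
for k,b,z in(('blue',(222,225,250,258),.018),('red',(218,195,248,225),.016)):
    m,c,st=cen(t,seg(t,k),b);print(k,c,st,onplane(t,[c],z))
E
```

```text
key [325.  188.5] [322 185   7   8  24] [299.5 220.5] [298 219   4   4  10] [ 0.644  -0.179   0.0767] [[ 0.644  -0.1789  0.078 ]] [[ 0.6437 -0.1796  0.077 ]]
key ang 50.753241091604586 [0. 0.]
foot top ((643.4381103515625, -178.70440673828125), (97.09130859375, 97.36601257324219), 23.751327514648438)
foot side ((643.7055053710938, -185.75628662109375), (98.52415466308594, 102.10355377197266), 23.788524627685547)
ring [151.5492 248.928 ] [142 239  20  21 264] [[0.4367 0.2321 0.01  ]]
A [142 240  15  16  57] ((149.5, 247.0), 8.90234661102295) [[0.4407 0.2383 0.01  ]]
B [182 241   2   3   4] ((182.5, 242.0), 1.1181340217590332) [[0.4663 0.1575 0.01  ]]
blue [235.5188 245.0752] [228 236  14  16 133] [[ 0.4522 -0.2054  0.018 ]]
red [232.9494 209.8258] [225 204  17  13 178] [[ 0.439  -0.0008  0.016 ]]
```

Request:
arm_command([
  [[-0.2,-0.16,0,0,0,0.14,-1],[-0.4,-0.32,0,0,0,0.28,-1],[-0.6,-0.48,0,0,0,0.42,-1],[-0.8,-0.64,0,0,0,0.56,-1],[-1,-0.8,0,0,0,0.7,-1]],
], grip_force=15)

```text
clock: 1.6
eef_pos: [0.2519, 0.4797, 0.2416]
eef_rot: [[-0.542, 0.84, 0.0], [0.84, 0.542, 0.0], [0.0, 0.0, -1.0]]
wrist_force: [0.4, -0.4, 0.2]
width: 1.0
finger_force: 0.0
```

Request:
arm_command([
  [[-0.2,0.01,0,0,0,0.14,-1],[-0.4,0.02,0,0,0,0.28,-1],[-0.6,0.04,0,0,0,0.42,-1],[-0.8,0.05,0,0,0,0.553,-1],[-1,0.06,0,0,0,0.553,-1]],
])

```text
clock: 2.1
eef_pos: [0.3236, 0.3834, 0.2418]
eef_rot: [[0.004, 1.0, 0.0], [1.0, -0.004, 0.0], [0.0, 0.0, -1.0]]
wrist_force: [-0.3, -0.2, 0.2]
width: 0.998
finger_force: 0.0
```

Request:
arm_command([
  [[-0.2,0.15,0.2,0,0,0,-1],[-0.4,0.3,0.4,0,0,0,-1],[-0.6,0.45,0.6,0,0,0,-1],[-0.8,0.6,0.8,0,0,0,-1],[-0.8,0.6,0.9,0,0,0,-1]],
])

```text
clock: 2.6
eef_pos: [0.3958, 0.2854, 0.1316]
eef_rot: [[0.003, 1.0, -0.002], [1.0, -0.003, -0.002], [-0.002, -0.002, -1.0]]
wrist_force: [-0.7, 0.5, 1.3]
width: 1.002
finger_force: 0.0
```

Request:
arm_command([
  [[-0.2,0.15,0.2,0,0,0,-1],[-0.4,0.3,0.4,0,0,0,-1],[-0.462,0.343,0.6,0,0,0,-1],[-0.462,0.343,0.7,0,0,0,-1],[-0.462,0.343,0.7,0,0,0,-1]],
])

```text
clock: 3.1
eef_pos: [0.4344, 0.2328, 0.0479]
eef_rot: [[0.0, 1.0, -0.004], [1.0, -0.0, -0.001], [-0.001, -0.004, -1.0]]
wrist_force: [-0.3, 1.0, 0.3]
width: 0.996
finger_force: 0.0
```

Run:
```python
from h import *
s=snap('top');t=snap('side')
st=ctrl.state();print(st['eef_pos'],st['clock'])
im=s['pixels'][:,:,::-1].copy();it=t['pixels'][:,:,::-1].copy()
a=cv2.resize(im[215:290,110:210],(400,300),interpolation=cv2.INTER_CUBIC);b=cv2.resize(it[145:220,190:290],(400,300),interpolation=cv2.INTER_CUBIC)
cv2.imwrite('pics/g1.png',np.hstack([a,b]))
```

```text
[0.43606691 0.23368951 0.05015113] 3.2
```

View pics/g1.png

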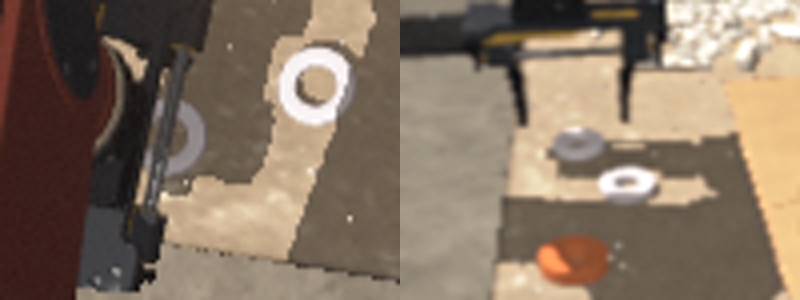

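The jaws straddle the leftmost ring. I squeeze it once crosswise to centre it, then take the real grip.

Request:
arm_command([
  [[-0.012,0,0,0,0,-0.14,-1],[-0.012,0,0,0,0,-0.28,-1],[-0.012,0,0,0,0,-0.42,-1],[-0.012,0,0,0,0,-0.56,-1],[-0.012,0,0,0,0,-0.7,-1]],
])

```text
clock: 3.7
eef_pos: [0.437, 0.2327, 0.0514]
eef_rot: [[-0.675, 0.738, 0.003], [0.738, 0.675, 0.001], [-0.001, 0.003, -1.0]]
wrist_force: [-0.4, 0.1, -0.8]
width: 0.998
finger_force: 0.0
```

Request:
arm_command([
  [[0,0,0.05,0,0,-0.14,-1],[0,0,0.1,0,0,-0.28,-1],[0,0,0.15,0,0,-0.42,-1],[0,0,0.2,0,0,-0.56,-1],[0,0,0.235,0,0,-0.7,-1]],
])

```text
clock: 4.2
eef_pos: [0.4369, 0.2326, 0.0228]
eef_rot: [[-0.995, 0.097, 0.002], [0.097, 0.995, 0.001], [-0.002, 0.001, -1.0]]
wrist_force: [-0.7, 0.2, -0.1]
width: 0.998
finger_force: 0.0
```

Request:
arm_command([
  [[0,0,0,0,0,0,-0.2],[0,0,0,0,0,0,0],[0,0,0,0,0,0,0.5],[0,0,0,0,0,0,0.5],[0,0,0,0,0,0,0.5]],
], grip_force=10)

```text
clock: 4.7
eef_pos: [0.4364, 0.2314, 0.0217]
eef_rot: [[-0.994, 0.106, 0.001], [0.106, 0.994, 0.0], [-0.001, 0.0, -1.0]]
wrist_force: [-0.0, 0.1, -0.5]
width: 0.632
finger_force: 0.2
```

Request:
arm_command([
  [[0,0,0,0,0,0,0.5],[0,0,0,0,0,0,0.5],[0,0,0,0,0,0,0.5],[0,0,0,0,0,0,0.5],[0,0,0,0,0,0,0.5]],
])

```text
clock: 5.2
eef_pos: [0.4364, 0.2314, 0.0215]
eef_rot: [[-0.994, 0.105, 0.0], [0.105, 0.994, 0.0], [-0.0, 0.0, -1.0]]
wrist_force: [-1.3, 0.6, 2.8]
width: 0.566
finger_force: 10.0
```

Request:
arm_command([
  [[0,0,0,0,0,0,-0.6],[0,0,0,0,0,0,-0.6],[0,0,0,0,0,0,-0.6],[0,0,0,0,0,0.05,-0.6],[0,0,0,0,0,0.15,-0.6]],
])

```text
clock: 5.7
eef_pos: [0.4359, 0.2311, 0.021]
eef_rot: [[-0.965, 0.262, -0.001], [0.262, 0.965, -0.0], [0.0, -0.0, -1.0]]
wrist_force: [0.3, -0.0, -0.2]
width: 0.794
finger_force: 0.0
```

Request:
arm_command([
  [[0,0,0,0,0,0.14,-0.6],[0,0,0,0,0,0.28,-0.6],[0,0,0,0,0,0.42,-0.6],[0,0,0,0,0,0.56,-0.6],[0,0,0,0,0,0.7,-0.6]],
])

```text
clock: 6.2
eef_pos: [0.436, 0.2311, 0.0211]
eef_rot: [[-0.539, 0.842, -0.0], [0.842, 0.539, -0.0], [0.0, -0.001, -1.0]]
wrist_force: [-0.1, -0.1, 0.1]
width: 0.801
finger_force: 0.0
```

Request:
arm_command([
  [[0,0,0,0,0,0.14,-0.5],[0,0,0,0,0,0.28,-0.4],[0,0,0,0,0,0.42,-0.3],[0,0,0,0,0,0.55,-0.2],[0,0,0,0,0,0.55,0.5]],
])

```text
clock: 6.7
eef_pos: [0.436, 0.2311, 0.0211]
eef_rot: [[0.001, 1.0, -0.0], [1.0, -0.001, -0.0], [-0.0, -0.0, -1.0]]
wrist_force: [0.7, -0.1, -0.4]
width: 0.578
finger_force: 4.9
```

Request:
arm_command([
  [[0,0,0,0,0,0,0.5],[0,0,0,0,0,0,0.5],[0,0,0,0,0,0,0.5],[0,0,0,0,0,0,0.5],[0,0,0,0,0,0,0.5]],
], grip_force=15)

```text
clock: 7.2
eef_pos: [0.4362, 0.2313, 0.0213]
eef_rot: [[-0.0, 1.0, -0.0], [1.0, 0.0, -0.0], [-0.0, -0.0, -1.0]]
wrist_force: [0.7, 1.0, -1.2]
width: 0.575
finger_force: 15.0
```

Request:
arm_command([
  [[0,0,-0.25,0,0,0,0.5],[-0.2,0.1,-0.5,0,0,0,0.5],[-0.4,0.2,-0.75,0,0,0,0.5],[-0.6,0.3,-0.92,0,0,0,0.5],[-0.855,0.43,-0.92,0,0,0,0.5]],
])

```text
clock: 7.7
eef_pos: [0.4905, 0.1286, 0.1357]
eef_rot: [[-0.002, 1.0, 0.007], [1.0, 0.001, 0.001], [0.001, 0.007, -1.0]]
wrist_force: [1.1, 0.5, -0.2]
width: 0.571
finger_force: 15.0
```

Request:
arm_command([
  [[-0.2,0.1,0,0,0,0,0.5],[-0.4,0.2,0,0,0,0,0.5],[-0.6,0.3,0,0,0,0,0.5],[-0.8,0.4,0,0,0,0,0.5],[-0.855,0.43,0,0,0,0,0.5]],
])

```text
clock: 8.2
eef_pos: [0.5404, 0.0239, 0.1319]
eef_rot: [[0.002, 1.0, 0.001], [1.0, -0.002, -0.001], [-0.001, 0.001, -1.0]]
wrist_force: [-0.5, 0.5, -0.3]
width: 0.571
finger_force: 15.0
```

Request:
arm_command([
  [[-0.2,0.1,0,0,0,0,0.5],[-0.4,0.2,0,0,0,0,0.5],[-0.6,0.3,0,0,0,0,0.5],[-0.8,0.4,0,0,0,0,0.5],[-0.855,0.43,0,0,0,0,0.5]],
])

```text
clock: 8.7
eef_pos: [0.5917, -0.0781, 0.1318]
eef_rot: [[0.001, 1.0, 0.0], [1.0, -0.001, -0.0], [-0.0, 0.0, -1.0]]
wrist_force: [-0.6, -0.8, -0.4]
width: 0.571
finger_force: 15.0
```

Request:
arm_command([
  [[-0.2,0.1,0,0,0,0,0.5],[-0.4,0.2,0,0,0,0,0.5],[-0.6,0.3,0,0,0,0,0.5],[-0.855,0.44,0,0,0,0,0.5],[-0.855,0.44,0,0,0,0,0.5]],
])

```text
clock: 9.2
eef_pos: [0.6449, -0.1816, 0.1317]
eef_rot: [[0.002, 1.0, 0.001], [1.0, -0.002, -0.001], [-0.001, 0.001, -1.0]]
wrist_force: [0.1, -0.5, -0.4]
width: 0.572
finger_force: 15.0
```

Run:
```python
from h import *
s=snap('top');t=snap('side')
st=ctrl.state();print(st['eef_pos'],st['clock'],st['wrist_force'],st['joint_positions'])
im=s['pixels'][:,:,::-1].copy();it=t['pixels'][:,:,::-1].copy()
a=cv2.resize(im[150:225,280:380],(400,300),interpolation=cv2.INTER_CUBIC);b=cv2.resize(it[180:255,250:350],(400,300),interpolation=cv2.INTER_CUBIC)
cv2.imwrite('pics/g2.png',np.hstack([a,b]))
for c in('side','top'):print(c,[(round(r['p'],2),np.round(r['location'],4)) for r in ctrl.find_in(c,'spacer_mid')])
```

```text
[ 0.64340883 -0.1784928   0.13115614] 9.3 [-0.59342271  0.04290809 -0.40963264] [-2.22823559e+01  2.36656872e+01  8.59547051e+01  3.71897816e-02
  7.04641556e+01 -2.22572614e+01]
side [(0.58, array([ 0.5105, -0.0993,  0.006 ])), (0.49, array([0.4828, 0.1389, 0.0079]))]
top [(0.63, array([0.4827, 0.1457, 0.0115]))]
```

View pics/g2.png

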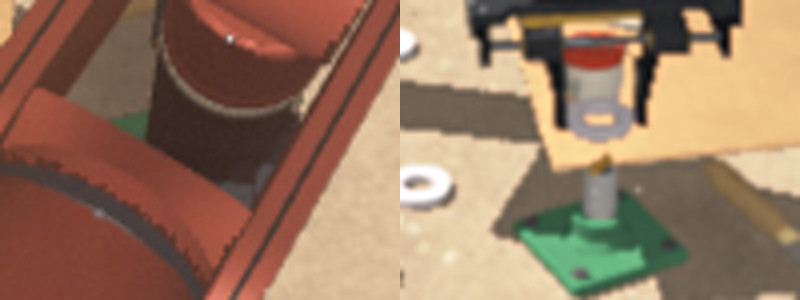

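The ring hangs at about (300,209) in the side view, right over the key and post. I lower it in steps and watch the force.

Request:
arm_command([
  [[0,0,0.1,0,0,0,0.5],[0,0,0.2,0,0,0,0.5],[0,0,0.25,0,0,0,0.5],[0,0,0.29,0,0,0,0.5],[0,0,0.29,0,0,0,0.5]],
])

```text
clock: 9.9
eef_pos: [0.643, -0.1787, 0.0955]
eef_rot: [[0.0, 1.0, -0.002], [1.0, -0.0, 0.001], [0.001, -0.002, -1.0]]
wrist_force: [-0.8, 0.2, 0.1]
width: 0.569
finger_force: 15.0
```

Request:
arm_command([
  [[0,0,0.02,0,0,0,0.5],[0,0,0.04,0,0,0,0.5],[0,0,0.06,0,0,0,0.5],[0,0,0.08,0,0,0,0.5],[0,0,0.08,0,0,0,0.5]],
])

```text
clock: 10.4
eef_pos: [0.6437, -0.1791, 0.087]
eef_rot: [[0.0, 1.0, -0.0], [1.0, -0.0, 0.0], [0.0, -0.0, -1.0]]
wrist_force: [1.0, 0.2, -0.9]
width: 0.568
finger_force: 15.0
```

Request:
arm_command([
  [[0,0,0.05,0,0,0,0.5],[0,0,0.1,0,0,0,0.5],[0,0,0.15,0,0,0,0.5],[0,0,0.2,0,0,0,0.5],[0,0,0.25,0,0,0,0.5]],
])

```text
clock: 10.9
eef_pos: [0.6437, -0.1791, 0.0567]
eef_rot: [[0.0, 1.0, -0.0], [1.0, -0.0, 0.0], [0.0, -0.0, -1.0]]
wrist_force: [0.6, 0.1, 0.2]
width: 0.574
finger_force: 15.0
```

Request:
arm_command([
  [[0,0,0.01,0,0,0,0.5],[0,0,0.01,0,0,0,0.5],[0,0,0.01,0,0,0,0.5],[0,0,0.01,0,0,0,0.5],[0,0,0.01,0,0,0,0.5]],
])

```text
clock: 11.4
eef_pos: [0.6438, -0.1793, 0.0564]
eef_rot: [[0.0, 1.0, 0.0], [1.0, -0.0, -0.0], [-0.0, 0.0, -1.0]]
wrist_force: [-0.3, -0.0, 0.4]
width: 0.57
finger_force: 15.0
```

Request:
arm_command([
  [[0,0,0,0,0,0,-0.3],[0,0,0,0,0,0,-0.6],[0,0,0,0,0,0,-0.6],[0,0,0,0,0,0,-0.6],[0,0,0,0,0,0,-0.6]],
])

```text
clock: 11.9
eef_pos: [0.6438, -0.1792, 0.0562]
eef_rot: [[0.0, 1.0, 0.0], [1.0, -0.0, -0.0], [-0.0, 0.0, -1.0]]
wrist_force: [-0.1, 0.6, 0.7]
width: 0.789
finger_force: 0.0
```

Request:
arm_command([
  [[0,0,-0.1,0,0,0,-0.6],[0,0,-0.3,0,0,0,-0.6],[0,0,-0.55,0,0,0,-0.8],[0,0,-0.8,0,0,0,-1],[0,0,-1,0,0,0,-1]],
])

```text
clock: 12.4
eef_pos: [0.6444, -0.1794, 0.1794]
eef_rot: [[0.0, 1.0, 0.002], [1.0, -0.0, -0.001], [-0.001, 0.002, -1.0]]
wrist_force: [1.0, -0.2, 0.8]
width: 0.96
finger_force: 0.0
```

Request:
arm_command([
  [[0.2,-0.2,0,0,0,0,-1],[0.4,-0.4,0,0,0,0,-1],[0.6,-0.6,0,0,0,0,-1],[0.79,-0.85,0,0,0,0,-1],[0.79,-0.85,0,0,0,0,-1]],
])

```text
clock: 12.9
eef_pos: [0.5382, -0.0815, 0.1759]
eef_rot: [[-0.002, 1.0, -0.003], [1.0, 0.002, 0.002], [0.002, -0.003, -1.0]]
wrist_force: [0.6, -0.1, 0.3]
width: 0.999
finger_force: 0.0
```

Request:
arm_command([
  [[0.2,-0.2,0,0,0,-0.14,-1],[0.4,-0.4,0.1,0,0,-0.28,-1],[0.6,-0.6,0.2,0,0,-0.42,-1],[0.79,-0.85,0.35,0,0,-0.56,-1],[0.79,-0.85,0.5,0,0,-0.7,-1]],
])

```text
clock: 13.4
eef_pos: [0.4373, 0.0124, 0.1159]
eef_rot: [[-0.675, 0.738, -0.001], [0.738, 0.675, 0.001], [0.001, -0.0, -1.0]]
wrist_force: [0.1, -0.5, 0.4]
width: 1.002
finger_force: 0.0
```

Request:
arm_command([
  [[0,0,0,0,0,-0.14,-1],[0,0,0.1,0,0,-0.28,-1],[0,0,0.2,0,0,-0.42,-1],[0,0,0.3,0,0,-0.56,-1],[0,0,0.4,0,0,-0.7,-1]],
])

```text
clock: 13.9
eef_pos: [0.441, 0.0101, 0.0688]
eef_rot: [[-0.995, 0.099, 0.002], [0.099, 0.995, -0.0], [-0.002, -0.0, -1.0]]
wrist_force: [-0.4, -0.4, 0.3]
width: 0.999
finger_force: 0.0
```

Run:
```python
from h import *
s=snap('top');t=snap('side')
st=ctrl.state();print(st['eef_pos'],st['clock'],st['wrist_force'])
im=s['pixels'][:,:,::-1].copy();it=t['pixels'][:,:,::-1].copy()
a=cv2.resize(im[170:295,200:360],(480,375),interpolation=cv2.INTER_CUBIC);b=cv2.resize(it[165:265,200:328],(320,250),interpolation=cv2.INTER_CUBIC)
c=np.zeros((375,320,3),'u1');c[:250]=b
cv2.imwrite('pics/g3.png',np.hstack([a,c]))
```

```text
[0.43945202 0.01029515 0.06759906] 14.0 [0.41658435 0.24248388 0.36593898]
```

View pics/g3.png

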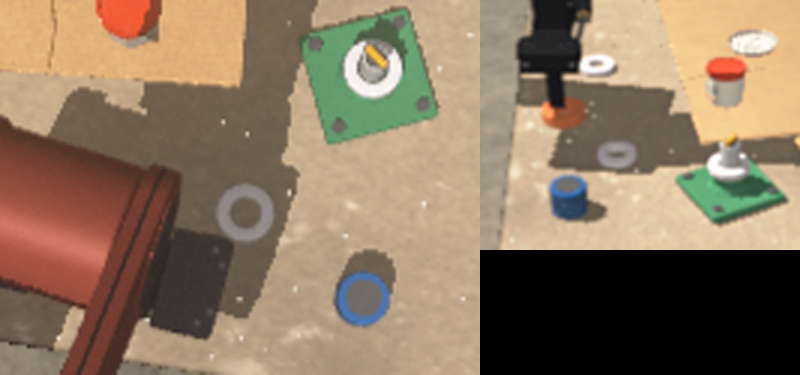

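Spacer lies flat on the collar (stand at about (372,70) in the crop), and the jaws straddle the wheel. I repeat the squeeze-and-grip on the wheel.

Request:
arm_command([
  [[0,0,0.1,0,0,0,-1],[0,0,0.2,0,0,0,-1],[0,0,0.3,0,0,0,-1],[0,0,0.385,0,0,0,-1],[0,0,0.385,0,0,0,-0.5]],
], grip_force=10)

```text
clock: 14.5
eef_pos: [0.4386, 0.0106, 0.0203]
eef_rot: [[-0.994, 0.105, -0.003], [0.105, 0.994, 0.0], [0.003, 0.0, -1.0]]
wrist_force: [-0.6, 0.5, 0.1]
width: 0.964
finger_force: 0.0
```

Request:
arm_command([
  [[0,0,0,0,0,0,-0.2],[0,0,0,0,0,0,0.3],[0,0,0,0,0,0,0.3],[0,0,0,0,0,0,0.3],[0,0,0,0,0,0,0.3]],
])

```text
clock: 15.0
eef_pos: [0.4402, 0.0104, 0.0223]
eef_rot: [[-0.995, 0.105, 0.001], [0.105, 0.995, -0.0], [-0.001, -0.0, -1.0]]
wrist_force: [1.4, -0.1, 1.7]
width: 0.695
finger_force: 10.0
```

Request:
arm_command([
  [[0,0,0,0,0,0,-0.8],[0,0,0,0,0,0,-0.8],[0,0,0,0,0,0,-0.8],[0,0,0,0,0,0.05,-0.8],[0,0,0,0,0,0.15,-0.8]],
])

```text
clock: 15.5
eef_pos: [0.4397, 0.0105, 0.0219]
eef_rot: [[-0.965, 0.262, -0.0], [0.262, 0.965, -0.0], [0.0, -0.0, -1.0]]
wrist_force: [-0.1, -0.5, 0.1]
width: 0.897
finger_force: 0.0
```

Request:
arm_command([
  [[0,0,0,0,0,0.14,-0.8],[0,0,0,0,0,0.28,-0.8],[0,0,0,0,0,0.42,-0.8],[0,0,0,0,0,0.56,-0.8],[0,0,0,0,0,0.7,-0.8]],
])

```text
clock: 16.0
eef_pos: [0.4397, 0.0105, 0.0218]
eef_rot: [[-0.539, 0.842, -0.0], [0.842, 0.539, 0.0], [0.0, -0.0, -1.0]]
wrist_force: [0.8, -0.3, 0.3]
width: 0.903
finger_force: 0.0
```

Request:
arm_command([
  [[0,0,0,0,0,0.14,-0.7],[0,0,0,0,0,0.28,-0.6],[0,0,0,0,0,0.42,-0.5],[0,0,0,0,0,0.55,-0.4],[0,0,0,0,0,0.55,0.3]],
])

```text
clock: 16.5
eef_pos: [0.4396, 0.0105, 0.0219]
eef_rot: [[0.001, 1.0, -0.0], [1.0, -0.001, 0.0], [0.0, -0.0, -1.0]]
wrist_force: [1.1, 0.4, -0.0]
width: 0.69
finger_force: 10.0
```

Request:
arm_command([
  [[0,0,0,0,0,0,0.3],[0,0,0,0,0,0,0.3],[0,0,0,0,0,0,0.3],[0,0,0,0,0,0,0.3],[0,0,0,0,0,0,0.3]],
], grip_force=15)

```text
clock: 17.0
eef_pos: [0.4397, 0.0105, 0.0219]
eef_rot: [[-0.0, 1.0, -0.0], [1.0, 0.0, 0.0], [0.0, -0.0, -1.0]]
wrist_force: [-0.3, -0.1, -0.4]
width: 0.682
finger_force: 15.0
```

Request:
arm_command([
  [[0,0,-0.25,0,0,0,0.3],[-0.15,0.15,-0.5,0,0,0,0.3],[-0.4,0.4,-0.75,0,0,0,0.3],[-0.6,0.6,-0.92,0,0,0,0.3],[-0.79,0.85,-0.92,0,0,0,0.3]],
])

```text
clock: 17.5
eef_pos: [0.545, -0.0863, 0.1366]
eef_rot: [[-0.0, 1.0, 0.007], [1.0, 0.0, -0.002], [-0.002, 0.007, -1.0]]
wrist_force: [1.2, 0.3, -0.3]
width: 0.684
finger_force: 15.0
```

Request:
arm_command([
  [[-0.2,0.2,0,0,0,0,0.3],[-0.4,0.4,0,0,0,0,0.3],[-0.6,0.6,0,0,0,0,0.3],[-0.79,0.85,0,0,0,0,0.3],[-0.79,0.85,0,0,0,0,0.3]],
])

```text
clock: 18.0
eef_pos: [0.6459, -0.1822, 0.1313]
eef_rot: [[0.002, 1.0, 0.001], [1.0, -0.002, -0.001], [-0.001, 0.001, -1.0]]
wrist_force: [0.2, -0.6, -1.4]
width: 0.684
finger_force: 15.0
```

Request:
arm_command([
  [[0,0,0.1,0,0,0,0.3],[0,0,0.2,0,0,0,0.3],[0,0,0.25,0,0,0,0.3],[0,0,0.27,0,0,0,0.3],[0,0,0.27,0,0,0,0.3]],
])

```text
clock: 18.5
eef_pos: [0.6431, -0.1785, 0.0994]
eef_rot: [[-0.0, 1.0, -0.001], [1.0, 0.0, 0.0], [0.0, -0.001, -1.0]]
wrist_force: [0.3, -0.5, -0.6]
width: 0.679
finger_force: 15.0
```

Request:
arm_command([
  [[0,0,0.02,0,0,0,0.3],[0,0,0.04,0,0,0,0.3],[0,0,0.06,0,0,0,0.3],[0,0,0.08,0,0,0,0.3],[0,0,0.08,0,0,0,0.3]],
])

```text
clock: 19.0
eef_pos: [0.6437, -0.1791, 0.09]
eef_rot: [[0.0, 1.0, -0.0], [1.0, -0.0, 0.0], [0.0, -0.0, -1.0]]
wrist_force: [0.9, 0.3, -0.3]
width: 0.687
finger_force: 15.0
```

Request:
arm_command([
  [[0,0,0.05,0,0,0,0.3],[0,0,0.1,0,0,0,0.3],[0,0,0.15,0,0,0,0.3],[0,0,0.195,0,0,0,0.3],[0,0,0.195,0,0,0,0.3]],
])

```text
clock: 19.5
eef_pos: [0.6437, -0.179, 0.0662]
eef_rot: [[0.0, 1.0, -0.0], [1.0, -0.0, 0.0], [0.0, -0.0, -1.0]]
wrist_force: [1.7, 0.1, -1.6]
width: 0.688
finger_force: 15.0
```

Request:
arm_command([
  [[0,0,0,0,0,0,0],[0,0,0,0,0,0,-0.8],[0,0,0,0,0,0,-0.8],[0,0,0,0,0,0,-0.8],[0,0,0,0,0,0,-0.8]],
])

```text
clock: 20.0
eef_pos: [0.6437, -0.1793, 0.0671]
eef_rot: [[0.0, 1.0, 0.0], [1.0, -0.0, -0.0], [-0.0, 0.0, -1.0]]
wrist_force: [-0.6, -0.0, -0.9]
width: 0.883
finger_force: 0.0
```

Request:
arm_command([
  [[0,0,-0.1,0,0,0,-0.8],[0,0,-0.3,0,0,0,-0.8],[0,0,-0.55,0,0,0,-0.8],[0,0,-0.8,0,0,0,-1],[0,0,-0.92,0,0,0,-1]],
])

```text
clock: 20.5
eef_pos: [0.6454, -0.1798, 0.1821]
eef_rot: [[0.0, 1.0, 0.005], [1.0, -0.0, -0.002], [-0.002, 0.005, -1.0]]
wrist_force: [0.5, 0.1, 0.2]
width: 0.975
finger_force: 0.0
```

Request:
arm_command([
  [[0,-0.2,0,0,0,0,-1],[-0.04,-0.45,0,0,0,0,-1],[-0.08,-0.7,0,0,0,0,-1],[-0.08,-0.8,0,0,0,0,-1],[-0.08,-0.8,0,0,0,0,-1]],
])

```text
clock: 21.0
eef_pos: [0.5463, -0.1888, 0.1773]
eef_rot: [[0.001, 1.0, -0.001], [1.0, -0.001, 0.0], [0.0, -0.001, -1.0]]
wrist_force: [-0.7, -0.4, -0.4]
width: 0.999
finger_force: 0.0
```

Request:
arm_command([
  [[-0.04,-0.2,0,0,0,0.14,-1],[-0.08,-0.45,0,0,0,0.28,-1],[-0.08,-0.7,0,0,0,0.42,-1],[-0.08,-0.8,0.1,0,0,0.56,-1],[-0.08,-0.8,0.2,0,0,0.7,-1]],
])

```text
clock: 21.5
eef_pos: [0.4514, -0.1986, 0.1536]
eef_rot: [[0.674, 0.739, 0.001], [0.739, -0.674, -0.001], [0.0, 0.001, -1.0]]
wrist_force: [-0.1, 0.5, -0.7]
width: 1.0
finger_force: 0.0
```

Request:
arm_command([
  [[0,0,0.1,0,0,0.14,-1],[0,0,0.2,0,0,0.28,-1],[0,0,0.3,0,0,0.42,-1],[0,0,0.4,0,0,0.56,-1],[0,0,0.5,0,0,0.7,-1]],
])

```text
clock: 22.0
eef_pos: [0.4527, -0.1985, 0.0931]
eef_rot: [[0.995, 0.099, 0.001], [0.099, -0.995, -0.0], [0.001, 0.0, -1.0]]
wrist_force: [-0.7, 0.3, 0.2]
width: 1.002
finger_force: 0.0
```

Run:
```python
from h import *
s=snap('top');t=snap('side')
st=ctrl.state();print(st['eef_pos'],st['clock'],st['wrist_force'],st['joint_positions'][5])
im=s['pixels'][:,:,::-1].copy();it=t['pixels'][:,:,::-1].copy()
a=cv2.resize(im[170:295,270:390],(360,375),interpolation=cv2.INTER_CUBIC);b=cv2.resize(it[180:280,200:317],(440,375),interpolation=cv2.INTER_CUBIC)
cv2.imwrite('pics/g4.png',np.hstack([a,b]))
```

```text
[ 0.45134027 -0.19766813  0.09181127] 22.1 [-0.26504626  1.01500204  0.58716179] 51.229165290408595
```

View pics/g4.png

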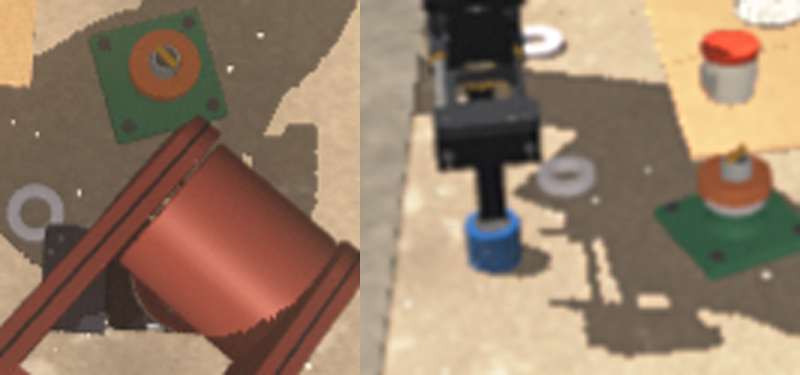

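The wheel sits flat on the spacer (crop (165,64)), and the jaws are over the cap. Now the cap.

Request:
arm_command([
  [[0,0,0.15,0,0,0,-1],[0,0,0.3,0,0,0,-1],[0,0,0.45,0,0,0,-1],[0,0,0.565,0,0,0,-1],[0,0,0.565,0,0,0,-0.5]],
], grip_force=8)

```text
clock: 22.6
eef_pos: [0.4509, -0.1976, 0.0241]
eef_rot: [[0.994, 0.107, -0.003], [0.107, -0.994, 0.002], [-0.003, -0.002, -1.0]]
wrist_force: [-0.7, 0.8, -0.4]
width: 0.964
finger_force: 0.0
```

Request:
arm_command([
  [[0,0,0,0,0,0,-0.2],[0,0,0,0,0,0,0],[0,0,0,0,0,0,0.5],[0,0,0,0,0,0,0.5],[0,0,0,0,0,0,0.5]],
])

```text
clock: 23.1
eef_pos: [0.452, -0.1985, 0.026]
eef_rot: [[0.995, 0.105, 0.001], [0.105, -0.995, -0.0], [0.001, 0.001, -1.0]]
wrist_force: [-0.0, 0.6, 0.1]
width: 0.539
finger_force: 0.0
```

Request:
arm_command([
  [[0,0,0,0,0,0,0.5],[0,0,0,0,0,0,0.5],[0,0,0,0,0,0,-0.6],[0,0,0,0,0,0,-0.6],[0,0,0,0,0,0,-0.6]],
])

```text
clock: 23.6
eef_pos: [0.4516, -0.1982, 0.0253]
eef_rot: [[0.995, 0.104, -0.0], [0.104, -0.995, 0.0], [-0.0, -0.0, -1.0]]
wrist_force: [-1.1, 0.3, 0.7]
width: 0.697
finger_force: 0.0
```

Request:
arm_command([
  [[0,0,0,0,0,-0.14,-0.6],[0,0,0,0,0,-0.28,-0.6],[0,0,0,0,0,-0.42,-0.6],[0,0,0,0,0,-0.56,-0.6],[0,0,0,0,0,-0.7,-0.6]],
])

```text
clock: 24.1
eef_pos: [0.4516, -0.1983, 0.0254]
eef_rot: [[0.665, 0.747, -0.0], [0.747, -0.665, 0.0], [-0.0, -0.0, -1.0]]
wrist_force: [-0.6, 0.4, 0.5]
width: 0.802
finger_force: 0.0
```

Request:
arm_command([
  [[0,0,0,0,0,-0.14,-0.6],[0,0,0,0,0,-0.28,-0.6],[0,0,0,0,0,-0.42,-0.5],[0,0,0,0,0,-0.56,-0.4],[0,0,0,0,0,-0.7,-0.2]],
])

```text
clock: 24.6
eef_pos: [0.4516, -0.1982, 0.0254]
eef_rot: [[-0.006, 1.0, -0.0], [1.0, 0.006, 0.0], [0.0, -0.0, -1.0]]
wrist_force: [-0.3, 0.1, 0.2]
width: 0.679
finger_force: 0.0
```

Request:
arm_command([
  [[0,0,0,0,0,0,0],[0,0,0,0,0,0,0.5],[0,0,0,0,0,0,0.5],[0,0,0,0,0,0,0.5],[0,0,0,0,0,0,0.5]],
], grip_force=20)

```text
clock: 25.1
eef_pos: [0.4517, -0.1983, 0.0254]
eef_rot: [[0.001, 1.0, -0.0], [1.0, -0.001, 0.0], [0.0, -0.0, -1.0]]
wrist_force: [0.4, -1.4, 0.1]
width: 0.494
finger_force: 20.0
```

Request:
arm_command([
  [[0,0,-0.25,0,0,0,0.5],[0,0.1,-0.5,0,0,0,0.5],[0.04,0.35,-0.75,0,0,0,0.5],[0.08,0.6,-0.92,0,0,0,0.5],[0.08,0.84,-0.92,0,0,0,0.5]],
])

```text
clock: 25.6
eef_pos: [0.5559, -0.1893, 0.1402]
eef_rot: [[0.001, 1.0, 0.006], [1.0, -0.001, -0.003], [-0.003, 0.006, -1.0]]
wrist_force: [1.3, 0.5, -1.6]
width: 0.501
finger_force: 20.0
```

Request:
arm_command([
  [[0.04,0.25,0,0,0,0,0.5],[0.08,0.5,0,0,0,0,0.5],[0.08,0.7,0,0,0,0,0.5],[0.08,0.843,0,0,0,0,0.5],[0.08,0.843,0,0,0,0,0.5]],
])

```text
clock: 26.1
eef_pos: [0.6551, -0.1788, 0.1353]
eef_rot: [[-0.0, 1.0, 0.0], [1.0, 0.0, 0.0], [0.0, 0.0, -1.0]]
wrist_force: [0.2, 0.4, -0.7]
width: 0.502
finger_force: 20.0
```

Request:
arm_command([
  [[0,0,0.1,0,0,0,0.5],[0,0,0.2,0,0,0,0.5],[0,0,0.25,0,0,0,0.5],[0,0,0.27,0,0,0,0.5],[0,0,0.27,0,0,0,0.5]],
])

```text
clock: 26.6
eef_pos: [0.653, -0.1793, 0.1034]
eef_rot: [[0.0, 1.0, -0.001], [1.0, -0.0, 0.0], [0.0, -0.001, -1.0]]
wrist_force: [-2.1, -0.9, 2.8]
width: 0.502
finger_force: 20.0
```

Request:
arm_command([
  [[0,0,0.01,0,0,0,0.5],[0,0,0.02,0,0,0,0.5],[0,0,0.03,0,0,0,0.5],[0,0,0.03,0,0,0,0.5],[0,0,0.03,0,0,0,0.5]],
])

```text
clock: 27.1
eef_pos: [0.6541, -0.1795, 0.1007]
eef_rot: [[0.0, 1.0, 0.001], [1.0, -0.0, -0.001], [-0.001, 0.001, -1.0]]
wrist_force: [-3.2, -0.6, 4.2]
width: 0.496
finger_force: 20.0
```

My x sum was 10 mm too far, which gave a light 4 N touch on the key. I lift, correct and try again.

Request:
arm_command([
  [[0,0,-0.03,0,0,0,0.5],[0,0,-0.08,0,0,0,0.5],[0,0,-0.12,0,0,0,0.5],[0,-0.05,-0.12,0,0,0,0.5],[0,-0.085,-0.12,0,0,0,0.5]],
])

```text
clock: 27.6
eef_pos: [0.6429, -0.1789, 0.114]
eef_rot: [[-0.0, 1.0, -0.001], [1.0, 0.0, 0.0], [0.0, -0.001, -1.0]]
wrist_force: [0.3, -0.1, -1.6]
width: 0.502
finger_force: 20.0
```

Request:
arm_command([
  [[0,0,0,0,0,0,0.5],[0,0,0,0,0,0,0.5],[0,0,0.05,0,0,0,0.5],[0,0,0.1,0,0,0,0.5],[0,0,0.1,0,0,0,0.5]],
])

```text
clock: 28.1
eef_pos: [0.6434, -0.1785, 0.1008]
eef_rot: [[0.0, 1.0, -0.001], [1.0, -0.0, 0.001], [0.001, -0.001, -1.0]]
wrist_force: [2.1, 1.6, -2.6]
width: 0.503
finger_force: 20.0
```

Run:
```python
from h import *
s=snap('top');t=snap('side')
st=ctrl.state();print(st['eef_pos'],st['clock'],st['wrist_force'],st['joint_positions'][5])
it=t['pixels'][:,:,::-1].copy()
b=cv2.resize(it[180:255,250:350],(800,600),interpolation=cv2.INTER_CUBIC)
cv2.imwrite('pics/g5.png',b)
for z in(.060,.072,.079): print(z,(proj(t,[.6437,-.179,z])[0]-[250,180])*8)
```

```text
[ 0.64336143 -0.17854767  0.10152477] 28.2 [ 2.43014996  1.18608314 -1.89425416] -22.306045906672278
0.06 [395.36879948 361.6934619 ]
0.072 [395.72553949 334.54815849]
0.079 [395.93421184 318.58714634]
```

View pics/g5.png

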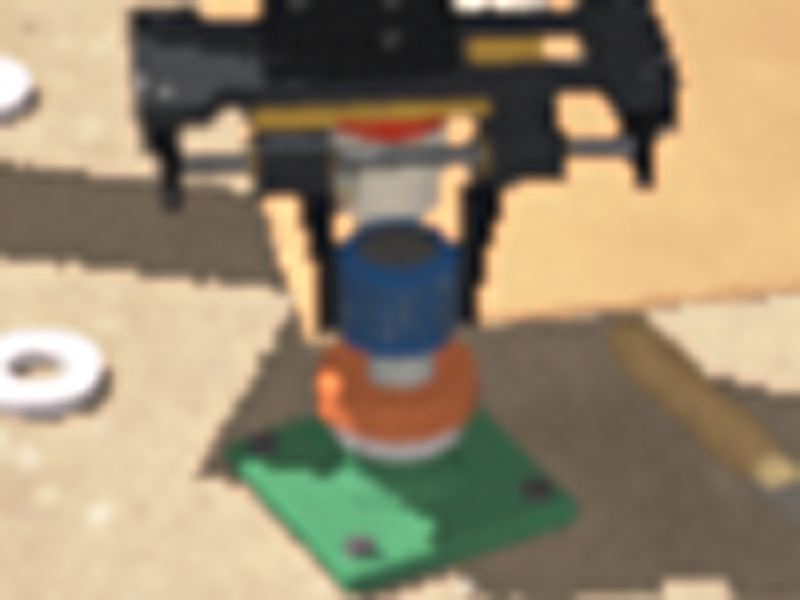

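The cap is centred over the post (cap x≈400, post x≈396 in the crop), with a slight side force. I go down gently.

Request:
arm_command([
  [[0.004,0.004,0,0,0,0,0.5],[0.004,0.004,0.01,0,0,0,0.5],[0.004,0.004,0.02,0,0,0,0.5],[0.004,0.004,0.02,0,0,0,0.5],[0.004,0.004,0.02,0,0,0,0.5]],
])

```text
clock: 28.7
eef_pos: [0.6441, -0.1788, 0.1]
eef_rot: [[0.0, 1.0, 0.0], [1.0, -0.0, -0.0], [-0.0, 0.0, -1.0]]
wrist_force: [0.7, -0.2, -1.4]
width: 0.502
finger_force: 20.0
```

Request:
arm_command([
  [[0,0,0.01,0,0,0,0.5],[0,0,0.02,0,0,0,0.5],[0,0,0.03,0,0,0,0.5],[0,0,0.04,0,0,0,0.5],[0,0,0.04,0,0,0,0.5]],
])

```text
clock: 29.2
eef_pos: [0.6443, -0.1785, 0.0952]
eef_rot: [[0.0, 1.0, 0.001], [1.0, -0.0, 0.0], [0.0, 0.001, -1.0]]
wrist_force: [1.2, 1.1, -1.8]
width: 0.496
finger_force: 20.0
```

Request:
arm_command([
  [[0,0,0.015,0,0,0,0.5],[0,0,0.03,0,0,0,0.5],[0,0,0.04,0,0,0,0.5],[0,0,0.05,0,0,0,0.5],[0,0,0.05,0,0,0,0.5]],
])

```text
clock: 29.7
eef_pos: [0.6445, -0.1785, 0.0896]
eef_rot: [[0.0, 1.0, 0.001], [1.0, -0.0, 0.0], [0.0, 0.001, -1.0]]
wrist_force: [2.9, 3.7, 1.5]
width: 0.501
finger_force: 20.0
```

Request:
arm_command([
  [[0.006,0.005,0,0,0,0,0.5],[0.006,0.005,0,0,0,0,0.5],[0.006,0.005,0,0,0,0,0.5],[0.006,0.005,0.005,0,0,0,0.5],[0.006,0.005,0.01,0,0,0,0.5]],
])

```text
clock: 30.2
eef_pos: [0.6446, -0.1783, 0.0881]
eef_rot: [[0.0, 1.0, 0.0], [1.0, -0.0, -0.0], [-0.0, 0.0, -1.0]]
wrist_force: [0.5, 1.4, 4.7]
width: 0.501
finger_force: 20.0
```

Key contact is felt (about 6 N) with no side force. I search by turning 10° per call, less than the slot's total play of about 11°.

Request:
arm_command([
  [[0,0,0,0,0,0.04,0.5],[0,0,0,0,0,0.08,0.5],[0,0,0,0,0,0.12,0.5],[0,0,0,0,0,0.16,0.5],[0,0,0,0,0,0.16,0.5]],
])

```text
clock: 30.7
eef_pos: [0.6445, -0.1778, 0.0871]
eef_rot: [[0.167, 0.986, -0.0], [0.986, -0.167, 0.0], [0.0, -0.0, -1.0]]
wrist_force: [3.6, -0.5, -1.8]
width: 0.499
finger_force: 20.0
```

```bash
python3 -c "
from h import *
st=ctrl.state();print(st['torque'],st['wrist_force'],st['eef_pos'])"
```

```text
[ 0.01979343 -0.59535108  0.02578566] [ 3.57846621 -0.48108744 -1.83159027] [ 0.64447649 -0.17781134  0.08711365]
```

Request:
arm_command([
  [[0,0,0.004,0,0,0,0.5],[0,0,0.008,0,0,0,0.5],[0,0,0.008,0,0,0,0.5],[0,0,0.008,0,0,0,0.5],[0,0,0.008,0,0,0,0.5]],
])

```text
clock: 31.2
eef_pos: [0.6444, -0.178, 0.0868]
eef_rot: [[0.167, 0.986, -0.0], [0.986, -0.167, -0.0], [-0.0, -0.0, -1.0]]
wrist_force: [3.7, -0.4, -2.6]
width: 0.502
finger_force: 20.0
```

Request:
arm_command([
  [[0,0.005,0.004,0,0,0,0.5],[0,0.005,0.008,0,0,0,0.5],[0,0.005,0.01,0,0,0,0.5],[0,0.005,0.01,0,0,0,0.5],[0,0.005,0.01,0,0,0,0.5]],
])

```text
clock: 31.7
eef_pos: [0.6448, -0.178, 0.0855]
eef_rot: [[0.167, 0.986, -0.001], [0.986, -0.167, 0.0], [-0.0, -0.001, -1.0]]
wrist_force: [-0.4, -0.0, -1.4]
width: 0.502
finger_force: 20.0
```

Request:
arm_command([
  [[0,0,0.004,0,0,0,0.5],[0,0,0.006,0,0,0,0.5],[0,0,0.006,0,0,0,0.5],[0,0,0.006,0,0,0,0.5],[0,0,0.006,0,0,0,0.5]],
])

```text
clock: 32.2
eef_pos: [0.6452, -0.1781, 0.0854]
eef_rot: [[0.167, 0.986, 0.0], [0.986, -0.167, -0.0], [-0.0, 0.0, -1.0]]
wrist_force: [-2.6, 0.4, 4.8]
width: 0.496
finger_force: 20.0
```

Firm contact came right at the seated height (TCP 0.0854 m), and the spring push is gone. I release, retreat and verify.

Request:
arm_command([
  [[0,0,-0.003,0,0,0,0.5],[0,0,-0.003,0,0,0,0],[0,0,-0.003,0,0,0,-0.5],[0,0,-0.003,0,0,0,-0.5],[0,0,-0.003,0,0,0,-0.5]],
])

```text
clock: 32.7
eef_pos: [0.6452, -0.178, 0.0851]
eef_rot: [[0.167, 0.986, 0.0], [0.986, -0.167, 0.0], [0.0, 0.0, -1.0]]
wrist_force: [0.0, -1.2, 0.6]
width: 0.686
finger_force: 0.0
```

Request:
arm_command([
  [[0,0,-0.05,0,0,0,-0.6],[0,0,-0.2,0,0,0,-0.6],[0,0,-0.45,0,0,0,-0.6],[0,0,-0.7,0,0,0,-0.6],[0,0,-1,0,0,0,-0.6]],
])

```text
clock: 33.2
eef_pos: [0.6449, -0.1779, 0.2075]
eef_rot: [[0.167, 0.986, -0.0], [0.986, -0.167, 0.0], [0.0, -0.0, -1.0]]
wrist_force: [0.2, -0.4, 0.8]
width: 0.797
finger_force: 0.0
```

Request:
arm_command([
  [[0.2,-0.2,0,0,0,0,-0.6],[0.4,-0.4,0,0,0,0,-0.6],[0.6,-0.6,0,0,0,0,-0.6],[0.8,-0.8,0,0,0,0,-0.6],[0.8,-0.8,0,0,0,0,-0.6]],
])

```text
clock: 33.7
eef_pos: [0.565, -0.0644, 0.2071]
eef_rot: [[0.164, 0.986, 0.001], [0.986, -0.164, 0.001], [0.001, 0.0, -1.0]]
wrist_force: [0.6, 0.4, 0.1]
width: 0.795
finger_force: 0.0
```

Run:
```python
from h import *
s=snap('top');t=snap('side')
st=ctrl.state();print(st['eef_pos'],st['clock'],st['wrist_force'])
im=s['pixels'][:,:,::-1].copy();it=t['pixels'][:,:,::-1].copy()
a=cv2.resize(im[155:230,285:360],(400,400),interpolation=cv2.INTER_CUBIC);b=cv2.resize(it[190:265,262:337],(400,400),interpolation=cv2.INTER_CUBIC)
cv2.imwrite('pics/g6.png',np.hstack([a,b]))
for q,i,(u0,v0),k in((s,'top',(285,155),400/75),(t,'side',(262,190),400/75)):
    for z in (.060,.096,.101): print(i,z,((proj(q,[.6437,-.179,z])[0]-[u0,v0])*k).round(1))
    for n in('cap_mid','tub','block','tin'):
        print(n,[(round(r['p'],2),np.round(r['location'],3)) for r in ctrl.find_in(i,n)[:1]])
```

```text
[ 0.56709317 -0.06710552  0.20732337] 33.8 [-0.22258633 -0.26562393 -0.2427482 ]
top 0.06 [209.3 188.7]
top 0.096 [217.9 169.6]
top 0.101 [219.1 166.8]
cap_mid [(0.88, array([ 0.645, -0.175,  0.093]))]
tub [(0.72, array([0.646, 0.032, 0.058]))]
block [(0.85, array([ 0.591, -0.432,  0.024]))]
tin [(0.68, array([0.723, 0.188, 0.004]))]
side 0.06 [199.6 187.8]
side 0.096 [200.3 133. ]
side 0.101 [200.4 125.2]
cap_mid [(0.76, array([ 0.641, -0.193,  0.094]))]
tub [(0.73, array([0.66 , 0.014, 0.043]))]
block [(0.7, array([ 0.598, -0.452,  0.024]))]
tin [(0.57, array([0.72 , 0.193, 0.005]))]
```

View pics/g6.png

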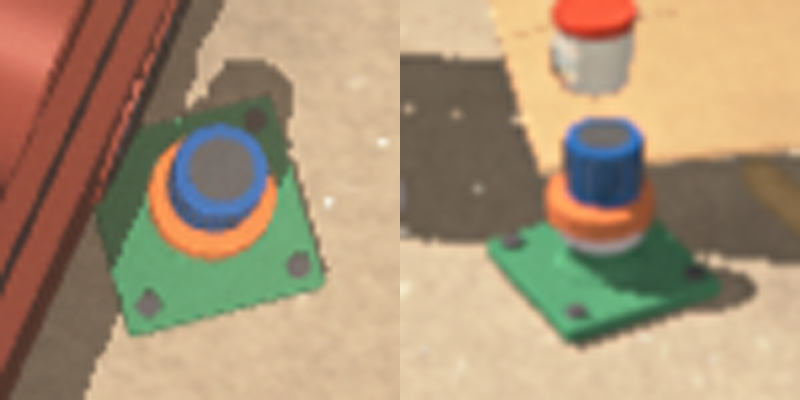

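The cap's top centre is at (604,135) in the side crop. The seated prediction is row 133 and the unseated one row 125, so it sits flat on the wheel. The bystanders have not moved, so I hand in.

```bash
python3 -c "
from station import ctrl
print(ctrl.hand_in())"
```

```text
the job is handed in; nothing more can be done
None
```

The job is handed in at about 34 s: spacer, wheel and cap are on the post in that order, with the key felt going into the slot and the cap flat on the wheel; the tub, block and tin lid were not moved, and the only slip was a light touch of about 4 N on the key from a 10 mm aiming error, which I corrected.

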